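Read the red shade card with the colour reader

ROBOT

A 6-joint arm with a two-finger parallel gripper is mounted at the origin on the work surface. World frame = base frame: x ahead of the robot, y to its left, z up, the work surface at z = 0. Lengths are in m, angles in rad, forces in N, time in s.
With the tool pointing down it reaches from about 0.375 to 0.9 m from the base axis. Payload 3.1 kg.
Tool frame: the origin (TCP) lies midway between the tips of the shut fingers; the grasp point (between the pads) lies 19 mm behind it (grip_depth is the distance from the TCP to the grasp point, in m); y points along the fingers, z is the direction in which the jaws open and shut, and the axes are right-handed (so a half turn about y gives the same grasp; the last joint's range is limited). The gripper opens to 85 mm and grips with 20 to 120 N. Pads are 22 mm wide; open, the fingers measure 114 mm over their backs; the gripper's body (76 mm by 85 mm) begins 54 mm behind the grasp point. The pads swing forward as they close: fully open they stand 13 mm farther back than shut.
Start: joints at [1.016, 0.527, 1.433, -0, 1.181, -0.178], TCP at [0.229, 0.581, 0.231] pointing down, gripper open.
Joint ranges: [-3.08, 3.08], [-0.75, 2.2], [0.22, 2.44], [-1.43, 4.57], [0, 2.65], [-2.85, 2.85]. Speed limits (rad/s): [2.79, 2.79, 3.14, 3.14, 3.14, 3.14].

INTERFACE

Orientations are given as a unit quaternion [x, y, z, w].
In Python, from station import sense, snapshot, camera_model, sign_off, grip_depth gives the robot as it stands.
- The arm moves only by the tool play_rows, never from a script. Its argument "deltas" is a list of rows, each a list of 6 numbers: the shift along the tool's x, y, z in m, then the turn, a rotation vector about the tool's x, y, z in rad. A call has 1 to 12 rows; each row is the pose to reach, as a shift and turn from the pose commanded when the call began, along the tool's axes at that moment; what a row does not reach only later rows make up. A row lasts 1/10 s, in which the tool goes at most 50 mm and 8.59 degrees, less where a joint would pass 70% of its speed; a pose out of reach is approached as far as the arm can. A call with a gripper value outside its range is refused whole. "gripper" is the finger opening in m, from 0 to 0.0854, set as the call begins (left out, the last holds). The fingers move at their own pace and stop on an object; "force" is the grip in N (left out, the last holds). Time passes only in rows, so rows that repeat a pose let the fingers close. It gives the time, the measured TCP pose, the force and the opening at its end, in the units of the state.
- sense(): the state, without advancing time (a new reading comes with each control period).
- snapshot(name): name is "side" or "top"; returns the picture (384x512x3 uint8, red, green, blue); there is no depth.
- camera_model(name): a dict with "fx", "fy", "cx", "cy" (pixels), "camera_from_world" (4x4, takes a point from world to camera coordinates). Camera axes: x right, y up, looking along -z (the intrinsics and any distortion apply to the point x, -y, -z); pixel columns grow to the right and rows downward; lengths in m; the calibration is good to about 2 mm. A picture is of the moment at which its call begins. camera_model takes no time and is no camera call.
- sign_off(): hands the job in, once; it reports no verdict.
The state is a dict: "t": time; "q": joint angles; "qd": joint speeds; "tau": joint torques, N m; "tcp_pos": TCP position; "tool_rot": TCP orientation; "force": force on the tool from outside, world axes, zero at the start; "ft_torque": the same for the moment, N m; "finger_gap": opening from 0.0 (shut) to 1.0 (fully open).
Only numpy, scipy, OpenCV 4.12 (cv2) and the standard library are available. Lean on these libraries where they do the work, as an engineer would, in place of code of your own. Each camera call takes 0.05 s, during which the arm holds its last target.

TASK

Take the colour reader out of its holder and press its nose, square to the card, onto the middle of the ring on the dark red shade-card pack; push gently until the sprung nose is about half way in, never hard against its stop, and hold it steady there for two seconds. Then hang the reader back in its holder and let go. Leave the green cards and everything else on the table alone.

Things in the scene. Friction and masses are not known exactly. Their poses are not given: they have to be found in the camera images.
- reader_grip (a point): the colour reader, about 0.2 kg, upright in its holder; this is the centre of its white grip, z up the reader. Grip 44 (x) x 34 (y) x 72 mm high, 39 mm below to 33 mm above this point; grasp it across y from above. Below it, on one axis: square black collar 60 x 60 x 6 mm, underside 45 mm below this point; round barrel 33 mm across to 83 mm below; metal nose
- nose_tip (a point): centre of the flat end of the reader's metal nose, 18 mm across, 99 mm below reader_grip along the reader's own -z (nose out); it points along the reader's -z. z points back up the reader
- nose (a joint): how far the sprung nose is pushed into the reader, m: 0 = fully out, 0.008 = against its stop. The spring takes about 1 N to start, 0.9 N more per mm, about 8 N at the stop; beyond the stop it is rigid
- holder: the reader's grey holder, fixed: a bench with a 100 x 100 mm top, 75 mm high, with a square hole 44 x 44 mm through it, in which the barrel hangs while the collar rests on the top. Origin at the centre of its base on the table, right below the hole's centre; z up
- red_stand: stand of the dark red shade cards, fixed; base 110 (x) x 118 (y) mm, 132 mm wide over its black side knobs, cheeks 100 mm tall; between them a board 110 x 92 mm pivots 85 mm above the table (stiff, keeps its angle) and carries a hard pack of dark red cards, 94 x 82 mm, a pale ring 28 mm across at its centre. Origin: centre of the base on the table; front is -x
- red_face (a point): centre of the upper face of the red stand's tilted board, on its pivot, beneath the pack; z is square to the board, outwards, leaning to the stand's front by 0.4 to 0.68 rad from vertical (differs each time). The ring's centre lies straight out along z. The pack's thickness differs each time and is not measured: its top is 2 to 16 mm out from this point; feel for it
- green_stand: a second stand, the same but with yellow-green cards; not to be touched. Which stand is left or right differs each time. Origin at the centre of its base on the table
- spool_blue_mid (a point): bystander: blue thread spool, upright, 42 mm across, 56 mm tall; this point is its centre. Leave it where it is
- spool_orange_mid (a point): bystander: orange thread spool, upright, 42 mm across, 56 mm tall; this point is its centre. Leave it where it is
- chalk: bystander: pale yellow block of tailor's chalk, 55 x 42 x 9 mm; origin on its underside. Leave it where it is
- marker: bystander: white marker pen with a turquoise cap, 135 x 13 x 12 mm, lying along its x; origin on its underside. Leave it where it is
- pin_tin: bystander: open round steel pin tin, 68 mm across, 28 mm tall; origin on its underside. Leave it where it is
- shears: bystander: fabric shears with black handles, 220 x 105 x 12 mm, lying flat, blades along +x, origin near the pivot; origin on its underside. Leave it where it is
Things that resemble listed ones, but are neither listed nor needed, are in the scene too. What is shaped like the part that bears reader_grip but pink or purple is not meant.

How it is judged:
By the outcome, as a careful person would: the job done as asked, in the order asked, and still so for the second after the job is handed in, with the robot touching nothing.
It also fails if it takes over 51 s, if anything falls off the work surface, if the arm or the gripper's body presses on something with over 40 N, if the wrist force passes 120 N, or if a joint passes its speed limit or range.

## Working session

There is one attempt and no reset: what is moved stays moved. The work goes in short steps, Python scripts to look and compute and a tool call to move; the robot and the scene stay as the last step left them, time stands still between calls to the robot, and variables do not carry over. Pictures are saved under pics/ and viewed, and the job is handed in when it is done.

Besides the shell and the picture viewer there is one more tool, called after ">>>" by a JSON object that holds its "fn" and its "kwargs", one argument or row to a line. play_rows: Moves the arm, as the interface text tells. Its arguments: {"type":"object","properties":{"deltas":{"type":"array"},"gripper":{"type":"number"},"force":{"type":"number"}},"required":["deltas"]}

```bash
mkdir -p pics; ls; python3 - <<'E'
from station import *
import cv2
print(sense(), grip_depth)
for n in ("side","top"):
    im=snapshot(n); cv2.imwrite(f"pics/{n}0.png",im[:,:,::-1]); 
    m=camera_model(n); print(m)
E
```

```text
pics
{'t': 0.0, 'q': array([ 1.01649410e+00,  5.28486059e-01,  1.43389687e+00, -1.14180847e-06,
        1.18139877e+00, -1.78526874e-01]), 'qd': array([-0.00058134, -0.00078149, -0.00069447,  0.00025452, -0.00087869,
        0.00046683]), 'tau': array([-2.85989254e-04, -4.42364573e+01, -1.78021163e+01, -1.97249210e-04,
        8.41929519e-03,  7.17763214e-06]), 'tcp_pos': array([0.22897793, 0.58077742, 0.23032313]), 'tool_rot': array([ 0.69538471, -0.13235305,  0.13179919, -0.6939393 ]), 'force': array([ 0.52693445, -0.43631225, -0.04507769]), 'ft_torque': array([ 0.03735274, -0.0311723 ,  0.0468591 ]), 'finger_gap': 0.9981643532676949} 0.0187
{'fx': 384.3949850592943, 'fy': 384.3949850592943, 'cx': 258.7156674928788, 'cy': 192.75469573947723, 'camera_from_world': array([[-9.11469407e-01, -4.11367367e-01, -6.40133895e-04,
         4.90421626e-01],
       [ 2.83783463e-01, -6.29905927e-01,  7.22969895e-01,
        -2.93199637e-01],
       [-2.97809446e-01,  6.58783282e-01,  6.90879238e-01,
        -7.15101268e-01],
       [ 0.00000000e+00,  0.00000000e+00,  0.00000000e+00,
         1.00000000e+00]])}
{'fx': 449.62385634753764, 'fy': 449.62385634753764, 'cx': 257.64275845210045, 'cy': 193.71882024998615, 'camera_from_world': array([[-4.02626258e-04, -9.99861077e-01,  1.66632566e-02,
        -1.07653988e-01],
       [ 9.96033827e-01,  1.08163072e-03,  8.89687926e-02,
        -5.99091857e-01],
       [-8.89744563e-02,  1.66329885e-02,  9.95895019e-01,
        -1.17763741e+00],
       [ 0.00000000e+00,  0.00000000e+00,  0.00000000e+00,
         1.00000000e+00]])}
```

View pics/side0.png

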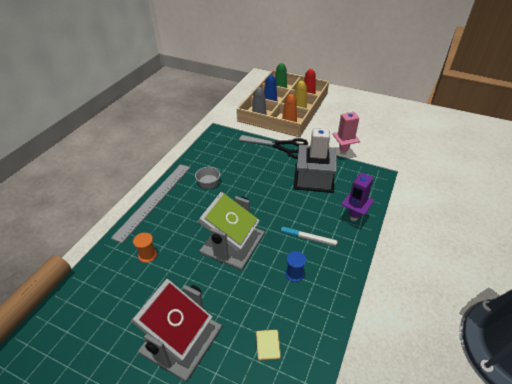

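View pics/top0.png

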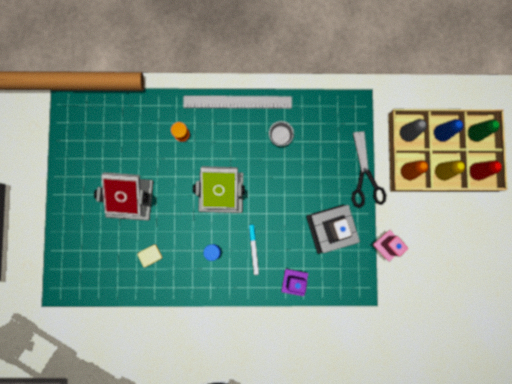

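Lookalikes: the white reader in the grey holder at top (342,229) / side (319,143), the pink one at top (391,245) / side (347,128), and the purple one at top (295,281) / side (360,195). By the description I want the white one. The red card pack is at top (121,196) / side (175,318). Next are close crops of both.

```bash
cat > h.py <<'E'
import numpy as np, cv2
from station import *
def ray(n,u,v):
    m=camera_model(n);T=m["camera_from_world"];R=T[:3,:3]
    d=np.array([(u-m["cx"])/m["fx"],-(v-m["cy"])/m["fy"],-1.0])
    return -R.T@T[:3,3], R.T@d/np.linalg.norm(d)
def onz(n,u,v,z):
    o,d=ray(n,u,v); return o+d*(z-o[2])/d[2]
def proj(n,p):
    m=camera_model(n);T=m["camera_from_world"];c=T[:3,:3]@np.asarray(p)+T[:3,3]
    return np.array([m["cx"]+m["fx"]*c[0]/-c[2], m["cy"]-m["fy"]*c[1]/-c[2]])
def tri(a,b):
    (o1,d1),(o2,d2)=ray("top",*a),ray("side",*b)
    s=np.linalg.lstsq(np.c_[d1,-d2],o2-o1,rcond=None)[0]
    p,q=o1+s[0]*d1,o2+s[1]*d2
    return (p+q)/2, np.linalg.norm(p-q)
def crop(src,x0,y0,w,h,s,out):
    im=cv2.imread(src)[y0:y0+h,x0:x0+w]
    cv2.imwrite(out,cv2.resize(im,None,fx=s,fy=s,interpolation=cv2.INTER_CUBIC))
E
python3 - <<'E'
from h import *
import numpy as np
a=cv2.imread
crop("pics/top0.png",290,190,120,110,3,"pics/a.png");crop("pics/side0.png",280,100,120,110,3,"pics/b.png")
crop("pics/top0.png",80,160,90,70,4,"pics/c.png");crop("pics/side0.png",120,270,110,110,3,"pics/d.png")
A=[a(f"pics/{k}.png") for k in "abcd"]
t=np.zeros((330,720,3),np.uint8);t[:,:360]=A[0];t[:,360:]=A[1];cv2.imwrite("pics/ab.png",t)
t=np.zeros((330,700,3),np.uint8);t[:280,:360]=A[2];t[:,365:695]=A[3];cv2.imwrite("pics/cd.png",t)
E
```

```text
(no output)
```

View pics/ab.png

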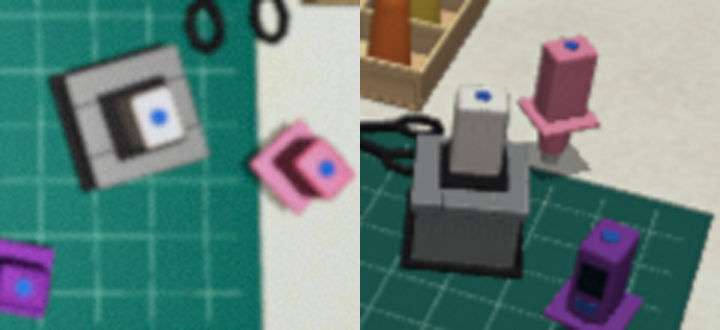

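View pics/cd.png

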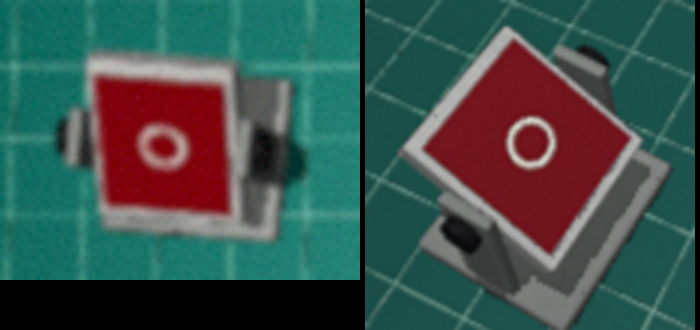

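```bash
python3 - <<'E'
from h import *
from scipy.spatial.transform import Rotation as R
def quad(m):
    c=max(cv2.findContours(m,cv2.RETR_EXTERNAL,cv2.CHAIN_APPROX_NONE)[0],key=cv2.contourArea)
    h=cv2.convexHull(c)
    # fit lines to hull-side points
    for e in np.linspace(1,12,60):
        q=cv2.approxPolyDP(h,e,True)
        if len(q)==4: break
    q=q[:,0].astype(float); pts=c[:,0].astype(float); L=[]
    for i in range(4):
        a,b=q[i],q[(i+1)%4];t=(b-a)/np.linalg.norm(b-a);r=pts-a
        s=r@t;d=abs(r@np.array([-t[1],t[0]]));k=(d<2)&(s>4)&(s<np.linalg.norm(b-a)-4)
        vx,vy,x,y=cv2.fitLine(pts[k].astype(np.float32),cv2.DIST_HUBER,0,.01,.01).ravel();L.append(np.cross([x,y,1],[x+vx,y+vy,1]))
    P=[]
    for i in range(4):
        p=np.cross(L[i-1],L[i]);P.append(p[:2]/p[2])
    return np.array(P)
Q={};ringc={};Z=4
for n in ("top","side"):
    im=cv2.imread(f"pics/{n}0.png");im=cv2.resize(im,None,fx=Z,fy=Z,interpolation=cv2.INTER_CUBIC)
    hsv=cv2.cvtColor(im,cv2.COLOR_BGR2HSV);H,S,V=cv2.split(hsv)
    m=(((H<8)|(H>172))&(S>120)&(V>50)).astype(np.uint8)*255
    roi=np.zeros_like(m); x0,y0,x1,y1=(85,165,165,225) if n=="top" else (120,270,225,370)
    roi[y0*Z:y1*Z,x0*Z:x1*Z]=1;m=m*roi
    q=(quad(m)+.5)/Z-.5; Q[n]=q
    k=cv2.findContours(m,cv2.RETR_CCOMP,cv2.CHAIN_APPROX_NONE);
    holes=[c for c,h in zip(k[0],k[1][0]) if h[3]>=0 and cv2.contourArea(c)>20*Z]
    for c in holes:
        e=cv2.fitEllipse(c);ringc[n]=(np.array(e[0])+.5)/Z-.5;print(n,"hole",ringc[n],np.array(e[1])/Z)
    print(n,q.round(1).tolist())
p,e=tri(ringc["top"],ringc["side"]);print("ring",p,e)
# match corners by best order
best=None
for f in (1,-1):
  for s in range(4):
    b=np.roll(Q["side"][::f],s,axis=0);r=[tri(x,y) for x,y in zip(Q["top"],b)];E=sum(x[1] for x in r)
    if best is None or E<best[0]:best=(E,r)
P=np.array([x[0] for x in best[1]]);print("err",best[0]);print(P.round(4))
c=P.mean(0);n=np.linalg.svd(P-c)[2][2];n*=np.sign(n[2]);print("centre",c,"normal",n,"tilt",np.arccos(n[2]),"leanyaw",np.arctan2(n[1],n[0]))
for i in range(4):
    d=P[(i+1)%4]-P[i];print("edge",np.linalg.norm(d),d/np.linalg.norm(d))
# reader
for n in ("top","side"):
    im=cv2.imread(f"pics/{n}0.png");im=cv2.resize(im,None,fx=Z,fy=Z,interpolation=cv2.INTER_CUBIC)
    H,S,V=cv2.split(cv2.cvtColor(im,cv2.COLOR_BGR2HSV))
    x0,y0,x1,y1=(325,212,360,245) if n=="top" else (305,120,335,150)
    m=((H>95)&(H<125)&(S>90)).astype(np.uint8);r=np.zeros_like(m);r[y0*Z:y1*Z,x0*Z:x1*Z]=1;m*=r
    M=cv2.moments(m,True);d=(np.array([M["m10"],M["m01"]])/M["m00"]+.5)/Z-.5;ringc[n]=d;print(n,"dot",d,M["m00"]/Z/Z,onz(n,*d,0.153))
    if n=="top":
        w=((S<40)&(V>165)).astype(np.uint8)*r|m
        c=max(cv2.findContours(w,cv2.RETR_EXTERNAL,cv2.CHAIN_APPROX_NONE)[0],key=cv2.contourArea);print("white rect",cv2.minAreaRect(c))
        g=((S<60)&(V>70)&(V<190)).astype(np.uint8);r[:]=0;r[200*Z:255*Z,302*Z:362*Z]=1;g=g*r
        cv2.imwrite("pics/mask.png",np.vstack([w,g])[:,290*Z:410*Z][150*Z:]*255)
print(tri(ringc["top"],ringc["side"]))
E
```

```text
top hole [120.30342102 196.22869873] [10.8452177 13.257761 ]
top [[103.4, 178.8], [135.1, 181.2], [136.8, 212.9], [106.1, 210.3]]
side hole [174.94454956 317.16818237] [17.31622887 18.42708969]
side [[169.1, 282.9], [207.7, 315.5], [181.1, 354.0], [139.2, 319.2]]
ring [0.58803427 0.24252346 0.08535825] 0.0018907065128796246
err 0.007017807930399017
[[0.63   0.2792 0.1086]
 [0.6237 0.1999 0.1098]
 [0.5465 0.2057 0.0609]
 [0.5531 0.2852 0.0593]]
centre [0.58832098 0.24249728 0.08464539] normal [-0.53291245  0.05768473  0.84420187] tilt 0.5657218878660412 leanyaw 3.033768183219221
edge 0.07958676292016882 [-0.07814661 -0.9968337   0.0146861 ]
edge 0.09152684463921767 [-0.84354386  0.06358113 -0.5332834 ]
edge 0.07979305560068564 [ 0.08170289  0.99644407 -0.02058749]
edge 0.09153959124168053 [ 0.84015035 -0.0654791   0.53838636]
top dot [342.49342105 228.54312865] 21.375 [ 0.50453118 -0.30827232  0.153     ]
white rect ((1371.9500732421875, 915.35009765625), (70.83501434326172, 57.86967468261719), 71.56504821777344)
side dot [320.66176471 131.48823529] 10.625 [ 0.50576356 -0.30518341  0.153     ]
(array([ 0.50551391, -0.30842633,  0.1509588 ]), np.float64(0.001987774991957066))
```

```bash
python3 - <<'E'
from h import *
from scipy.spatial.transform import Rotation as R
s=sense();print(R.from_quat(s["tool_rot"]).as_matrix().round(3))
for n in("top","side"):
    T=camera_model(n)["camera_from_world"];print(n,"cam at",-T[:3,:3].T@T[:3,3])
im=cv2.imread("pics/top0.png");Z=6
im=cv2.resize(im,None,fx=Z,fy=Z,interpolation=cv2.INTER_CUBIC)
H,S,V=cv2.split(cv2.cvtColor(im,cv2.COLOR_BGR2HSV))
# mat is saturated; light-grey top face of holder
m=((S<70)&(V>95)).astype(np.uint8);r=np.zeros_like(m);r[200*Z:256*Z,302*Z:362*Z]=1;m*=r
c=max(cv2.findContours(m,cv2.RETR_EXTERNAL,cv2.CHAIN_APPROX_NONE)[0],key=cv2.contourArea)
q=cv2.boxPoints(cv2.minAreaRect(c));q=(q+.5)/Z-.5
W=np.array([onz("top",*p,0.075) for p in q]);print(W.round(4),W.mean(0))
for i in range(4):
    d=W[(i+1)%4]-W[i];print(np.linalg.norm(d),np.degrees(np.arctan2(d[1],d[0])))
# white top
w=(((S<45)&(V>190))|((H>95)&(H<125)&(S>90))).astype(np.uint8);r[:]=0;r[212*Z:245*Z,325*Z:360*Z]=1;w*=r
c=max(cv2.findContours(w,cv2.RETR_EXTERNAL,cv2.CHAIN_APPROX_NONE)[0],key=cv2.contourArea)
q=cv2.boxPoints(cv2.minAreaRect(c));q=(q+.5)/Z-.5
W=np.array([onz("top",*p,0.153) for p in q]);print(W.round(4),W.mean(0))
for i in range(4):
    d=W[(i+1)%4]-W[i];print(np.linalg.norm(d),np.degrees(np.arctan2(d[1],d[0])))
v=im[205*Z:260*Z,295*Z:370*Z].copy();cv2.imwrite("pics/hold.png",cv2.resize(v,(750,550)))
E
```

```text
[[ 0.93  -0.001  0.367]
 [-0.367 -0.002  0.93 ]
 [-0.    -1.    -0.002]]
top cam at [ 0.49189276 -0.08740341  1.22789758]
side cam at [0.3172456  0.48815202 0.70633707]
[[ 0.5403 -0.243   0.075 ]
 [ 0.5692 -0.3404  0.075 ]
 [ 0.4714 -0.3678  0.075 ]
 [ 0.443  -0.271   0.075 ]] [ 0.50596645 -0.30555243  0.075     ]
0.1016141651065287 -73.4301595226087
0.1016197648199861 -164.30341713095896
0.10088898341211595 106.36233736936629
0.10124592643784333 16.10414710366552
[[ 0.5185 -0.2869  0.153 ]
 [ 0.5287 -0.3165  0.153 ]
 [ 0.4907 -0.329   0.153 ]
 [ 0.4806 -0.2995  0.153 ]] [ 0.50460698 -0.30797897  0.153     ]
0.031253193925197945 -71.0432515114045
0.03999736311921658 -161.7077185023318
0.03116080804795027 108.86189242391964
0.039944811974768506 18.4239916723366
```

View pics/hold.png

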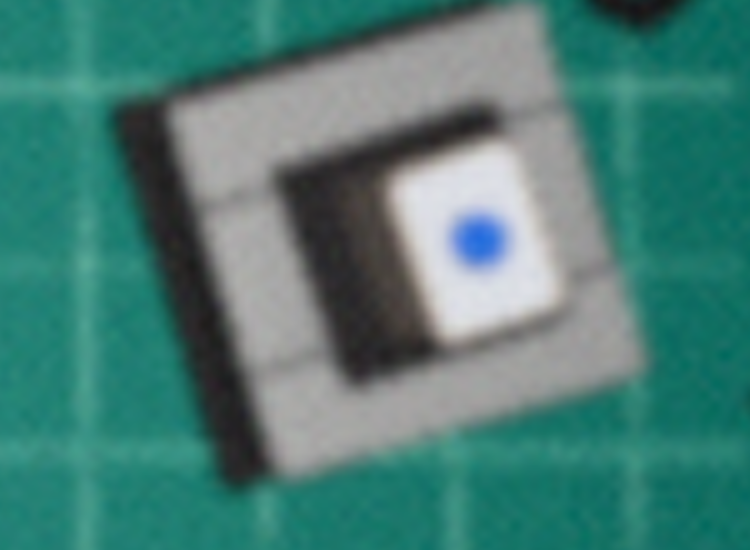

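```bash
cat >> h.py <<'E'
from scipy.spatial.transform import Rotation as Ro
def delta(pos,Rt,p0=None,R0=None):
    s=sense()
    p0=s["tcp_pos"] if p0 is None else np.asarray(p0); R0=Ro.from_quat(s["tool_rot"]) if R0 is None else R0
    return np.r_[R0.inv().apply(np.asarray(pos)-p0),(R0.inv()*Rt).as_rotvec()].round(4).tolist()
def down(yawz):  # tool y down, tool z at yaw (deg)
    a=np.radians(yawz);z=np.array([np.cos(a),np.sin(a),0]);y=np.array([0,0,-1.]);return Ro.from_matrix(np.c_[np.cross(y,z),y,z])
E
python3 - <<'E'
from h import *
print(delta([.45,.13,.28],down(68.5-70)))
print(delta([.505,-.307,.25],down(-73)))
E
```

```text
[0.371, -0.049, -0.3384, 0.0019, 1.2212, 0.0009]
[0.5826, -0.0184, -0.7246, 0.0013, 2.4691, 0.0022]
```

>>> {"fn": "play_rows", "kwargs": {
  "deltas": [
    [0.02,-0.01,-0.02,0,0.08,0],
    [0.05,-0.02,-0.045,0,0.18,0],
    [0.085,-0.03,-0.08,0,0.29,0],
    [0.12,-0.04,-0.11,0,0.4,0],
    [0.155,-0.045,-0.14,0,0.51,0],
    [0.19,-0.05,-0.175,0,0.63,0],
    [0.225,-0.05,-0.205,0,0.74,0],
    [0.26,-0.05,-0.24,0,0.86,0],
    [0.295,-0.05,-0.27,0,0.97,0],
    [0.325,-0.05,-0.295,0,1.06,0],
    [0.35,-0.05,-0.32,0,1.15,0],
    [0.37,-0.05,-0.34,0,1.22,0]
  ],
  "gripper": 0.0854
}}

```text
t: 1.3
tcp_pos: [0.4493, 0.1273, 0.2811]
tool_rot: [-0.493, 0.507, -0.507, 0.492]
force: [-0.1, 0.3, 0.3]
finger_gap: 0.996
```

```bash
python3 - <<'E'
from h import *
s=sense();print(s["t"],s["tcp_pos"],s["q"],s["force"])
print(delta([.505,-.307,.25],down(-73)))
E
```

```text
1.3 [0.44929345 0.12727581 0.28109545] [ 3.62205383e-02  2.48562168e-01  1.75007191e+00 -2.87990568e-04
  1.14329560e+00  6.60817391e-02] [-0.10016318  0.28407996  0.30315394]
[0.4324, 0.0312, 0.0686, 0.0001, 1.2443, 0.0004]
```

>>> {"fn": "play_rows", "kwargs": {
  "deltas": [
    [0.02,0.0,0.003,0,0.06,0],
    [0.055,0.005,0.01,0,0.16,0],
    [0.095,0.01,0.015,0,0.27,0],
    [0.135,0.01,0.02,0,0.39,0],
    [0.175,0.015,0.03,0,0.5,0],
    [0.215,0.015,0.035,0,0.62,0],
    [0.255,0.02,0.04,0,0.73,0],
    [0.295,0.02,0.045,0,0.85,0],
    [0.335,0.025,0.055,0,0.96,0],
    [0.375,0.028,0.06,0,1.08,0],
    [0.41,0.03,0.065,0,1.18,0],
    [0.4324,0.031,0.0686,0,1.244,0]
  ]
}}

```text
t: 2.5
tcp_pos: [0.5063, -0.3074, 0.2495]
tool_rot: [0.105, -0.699, 0.699, -0.104]
force: [1.1, -0.0, 0.4]
finger_gap: 0.999
```

>>> {"fn": "play_rows", "kwargs": {
  "deltas": [
    [0,0,0,0,0,0],
    [0,0,0,0,0,0]
  ]
}}

```text
t: 2.7
tcp_pos: [0.5059, -0.3043, 0.2496]
tool_rot: [-0.107, 0.7, -0.698, 0.106]
force: [-0.1, 0.1, -0.8]
finger_gap: 1.0
```

```bash
python3 - <<'E'
from h import *
s=sense();print(s["t"],s["tcp_pos"],s["q"],s["force"])
for n in ("top","side"):
    cv2.imwrite(f"pics/{n}1.png",snapshot(n)[:,:,::-1])
crop("pics/top1.png",280,160,130,120,3,"pics/a.png");crop("pics/side1.png",250,60,130,120,3,"pics/b.png")
cv2.imwrite("pics/ab1.png",np.hstack([cv2.imread("pics/a.png"),cv2.imread("pics/b.png")]))
print(delta([.505,-.307,.12-grip_depth],down(-73)))
E
```

```text
2.7 [ 0.5059181  -0.3042943   0.24961011] [-7.30874817e-01  4.61060082e-01  1.49986341e+00  4.96551946e-04
  1.18286017e+00  5.38050972e-01] [-0.14980576  0.07352979 -0.83640907]
[0.0021, 0.1487, 0.0036, 0.0017, 0.0065, 0.0006]
```

View pics/ab1.png

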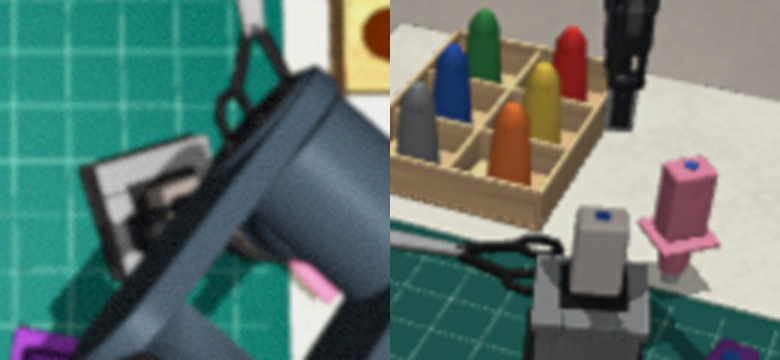

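>>> {"fn": "play_rows", "kwargs": {
  "deltas": [
    [0.001,0.015,0.002,0,0.004,0],
    [0.002,0.04,0.0035,0,0.006,0],
    [0.002,0.065,0.0035,0,0.006,0],
    [0.002,0.09,0.0035,0,0.006,0],
    [0.002,0.11,0.0035,0,0.006,0],
    [0.002,0.127,0.0035,0,0.006,0],
    [0.002,0.138,0.0035,0,0.006,0],
    [0.002,0.145,0.0035,0,0.006,0],
    [0.002,0.148,0.0035,0,0.006,0],
    [0.002,0.148,0.0035,0,0.006,0]
  ]
}}

```text
t: 3.8
tcp_pos: [0.5058, -0.3085, 0.1025]
tool_rot: [0.104, -0.699, 0.699, -0.104]
force: [-0.3, -0.1, 0.2]
finger_gap: 0.999
```

>>> {"fn": "play_rows", "kwargs": {
  "deltas": [
    [0,0,0,0,0,0],
    [0,0,0,0,0,0],
    [0,0,0,0,0,0],
    [0,0,0,0,0,0],
    [0,0,0,0,0,0],
    [0,0,0,0,0,0],
    [0,0,0,0,0,0],
    [0,0,0,0,0,0]
  ],
  "gripper": 0.0,
  "force": 50
}}

```text
t: 4.6
tcp_pos: [0.5059, -0.3087, 0.1029]
tool_rot: [0.104, -0.699, 0.7, -0.104]
force: [-0.2, 1.4, 4.9]
finger_gap: 0.388
```

```bash
python3 - <<'E'
from h import *
s=sense();print(s["t"],s["tcp_pos"],s["tool_rot"],s["force"],s["finger_gap"]*.0854)
np.save("grasp.npy",np.r_[s["tcp_pos"],s["tool_rot"]])
cv2.imwrite("pics/side2.png",snapshot("side")[:,:,::-1])
crop("pics/side2.png",250,60,130,130,4,"pics/b2.png")
E
```

```text
4.6 [ 0.5058882  -0.30866973  0.10291096] [ 0.10398681 -0.6992257   0.69955238 -0.10438692] [-0.20442629  1.39301168  4.91748697] 0.033161836315124274
```

View pics/b2.png

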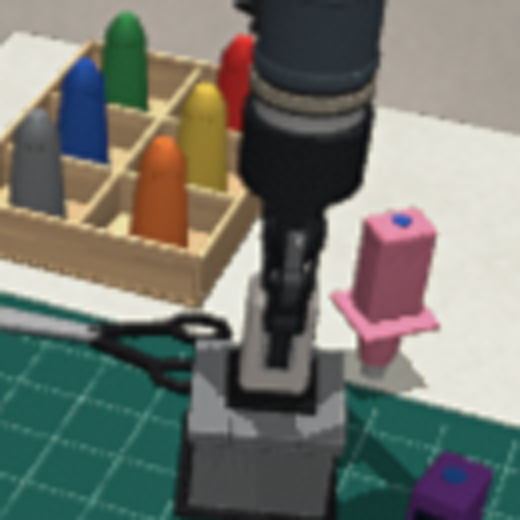

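>>> {"fn": "play_rows", "kwargs": {
  "deltas": [
    [0,-0.005,0,0,0,0],
    [0,-0.015,0,0,0,0],
    [0,-0.035,0,0,0,0],
    [0,-0.06,0,0,0,0],
    [0,-0.09,0,0,0,0],
    [0,-0.12,0,0,0,0],
    [0,-0.15,0,0,0,0],
    [0,-0.175,0,0,0,0],
    [0,-0.19,0,0,0,0],
    [0,-0.195,0,0,0,0],
    [0,-0.195,0,0,0,0]
  ]
}}

```text
t: 5.75
tcp_pos: [0.5056, -0.3086, 0.2978]
tool_rot: [0.104, -0.699, 0.7, -0.104]
force: [-0.8, -0.4, -3.0]
finger_gap: 0.393
```

```bash
cat >> h.py <<'E'
nrm=np.array([-.534,.047,.844]);nrm/=np.linalg.norm(nrm)
ring=np.array([.588,.2425,.0865])
def press_rot():
    g=Ro.from_quat(np.load("grasp.npy")[3:]); y=g.apply([0,1,0])
    ax=np.cross(y,-nrm);ang=np.arcsin(np.linalg.norm(ax));return Ro.from_rotvec(ax/np.linalg.norm(ax)*ang)*g
E
python3 - <<'E'
from h import *
s=sense();print(s["t"],s["tcp_pos"],s["q"],s["force"],s["finger_gap"]*.0854)
t=ring+nrm*(.06+.082);print(t)
print(delta(t+[0,0,.12],press_rot()))
print(delta([.50,-.03,.33],press_rot()))
cv2.imwrite("pics/side3.png",snapshot("side")[:,:,::-1])
crop("pics/side3.png",230,0,170,170,3,"pics/b3.png")
E
```

```text
5.75 [ 0.50556238 -0.30860799  0.29777931] [-7.36530714e-01  4.14292488e-01  1.43671221e+00 -7.20044748e-05
  1.28971723e+00  5.38570644e-01] [-0.7731332  -0.38713299 -3.04328873] 0.03353439020326019
[0.51216066 0.249175   0.20636592]
[-0.1689, -0.0289, -0.5316, 0.211, 0.0, 0.5244]
[-0.0759, -0.0324, -0.2681, 0.211, 0.0, 0.5244]
```

View pics/b3.png

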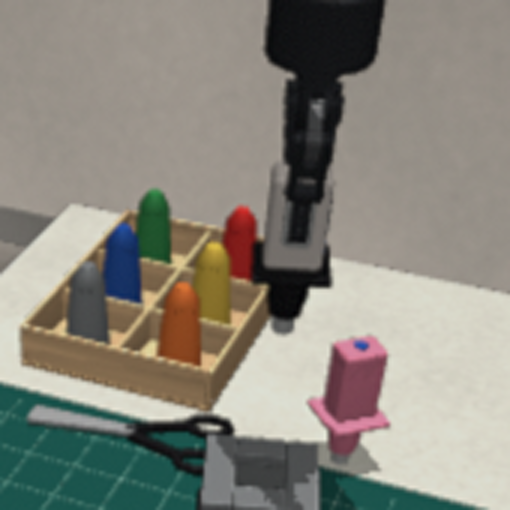

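>>> {"fn": "play_rows", "kwargs": {
  "deltas": [
    [-0.003,-0.002,-0.012,0.005,0,0.012],
    [-0.01,-0.005,-0.035,0.015,0,0.035],
    [-0.02,-0.01,-0.065,0.025,0,0.07],
    [-0.03,-0.015,-0.1,0.04,0,0.1],
    [-0.04,-0.018,-0.135,0.05,0,0.13],
    [-0.05,-0.02,-0.17,0.065,0,0.165],
    [-0.06,-0.022,-0.205,0.08,0,0.2],
    [-0.07,-0.024,-0.24,0.095,0,0.235],
    [-0.08,-0.026,-0.275,0.11,0,0.27],
    [-0.09,-0.028,-0.31,0.125,0,0.305],
    [-0.1,-0.029,-0.34,0.135,0,0.335],
    [-0.11,-0.03,-0.365,0.145,0,0.36]
  ]
}}

```text
t: 7.0
tcp_pos: [0.5017, 0.075, 0.3259]
tool_rot: [-0.029, -0.655, 0.717, -0.234]
force: [0.9, 0.1, -2.4]
finger_gap: 0.392
```

```bash
python3 - <<'E'
from h import *
s=sense();print(s["t"],s["tcp_pos"],s["q"],s["force"],s["finger_gap"]*.0854)
t=ring+nrm*(.04+.082)
print(delta(t+[0,0,.06],press_rot()));print(delta(t,press_rot()))
E
```

```text
7.0 [0.5016962  0.07502509 0.32588041] [-0.06889716  0.11492924  1.85535304 -0.00768998  0.78630627  1.20959897] [ 0.87247007  0.0759535  -2.43407574] 0.03345465421933235
[-0.0438, 0.0733, -0.1703, 0.0692, 0.0003, 0.167]
[-0.0228, 0.1289, -0.1786, 0.0692, 0.0003, 0.167]
```

>>> {"fn": "play_rows", "kwargs": {
  "deltas": [
    [-0.006,0.008,-0.025,0.01,0,0.025],
    [-0.014,0.02,-0.055,0.022,0,0.055],
    [-0.022,0.035,-0.09,0.036,0,0.09],
    [-0.031,0.05,-0.125,0.05,0,0.12],
    [-0.038,0.063,-0.15,0.06,0,0.145],
    [-0.042,0.073,-0.165,0.067,0,0.16],
    [-0.04,0.083,-0.172,0.069,0,0.167],
    [-0.036,0.095,-0.174,0.069,0,0.167],
    [-0.031,0.107,-0.176,0.069,0,0.167],
    [-0.027,0.118,-0.178,0.069,0,0.167],
    [-0.0235,0.127,-0.1785,0.069,0,0.167],
    [-0.0228,0.1289,-0.1786,0.0692,0,0.167]
  ]
}}

```text
t: 8.2
tcp_pos: [0.5238, 0.245, 0.1883]
tool_rot: [-0.091, -0.625, 0.719, -0.291]
force: [-0.4, 0.8, -3.2]
finger_gap: 0.395
```

>>> {"fn": "play_rows", "kwargs": {
  "deltas": [
    [0,0,0,0,0,0],
    [0,0,0,0,0,0],
    [0,0,0,0,0,0]
  ]
}}

```text
t: 8.5
tcp_pos: [0.5263, 0.2457, 0.1914]
tool_rot: [-0.093, -0.625, 0.718, -0.293]
force: [-0.9, 0.5, -2.2]
finger_gap: 0.39
```

```bash
python3 - <<'E'
from h import *
s=sense();print(s["t"],s["tcp_pos"],s["q"],s["force"],s["finger_gap"]*.0854)
Rt=Ro.from_quat(s["tool_rot"]);y=Rt.apply([0,1,0]);print(y,-nrm)
nt=s["tcp_pos"]+.082*y
for n in ("top","side"):
    cv2.imwrite(f"pics/{n}4.png",snapshot(n)[:,:,::-1]);print(n,"nose",proj(n,nt),"collar",proj(n,nt-.054*y))
crop("pics/top4.png",80,140,120,100,3,"pics/a.png");crop("pics/side4.png",110,240,130,100,3,"pics/b.png")
cv2.imwrite("pics/ab4.png",np.hstack([cv2.imread("pics/a.png"),cv2.imread("pics/b.png")]))
E
```

```text
8.5 [0.52634103 0.24574646 0.19135624] [ 0.36715795  0.44301811  1.94786438 -0.82348204  0.33022781  2.37408189] [-0.90618641  0.52044705 -2.16687211] 0.033324388580121024
[ 0.53726191 -0.04820404 -0.84203682] [ 0.53407985 -0.04700703 -0.84412621]
top nose [115.88908612 201.79913999] collar [108.66828697 212.75987008]
side nose [181.36566673 309.7865395 ] collar [192.22828793 303.19174181]
```

View pics/ab4.png

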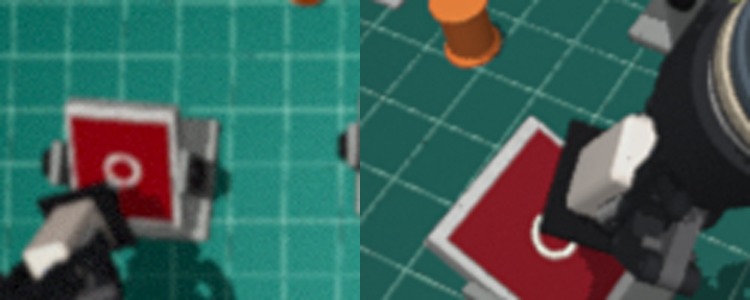

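```bash
python3 - <<'E'
from h import *
s=sense();Rt=Ro.from_quat(s["tool_rot"]);y=Rt.apply([0,1,0]);nt=s["tcp_pos"]+.082*y
out=[]
for n,(x0,y0) in (("top",(80,180)),("side",(165,265))):
    Z=8;w,h=48,62
    im=cv2.imread(f"pics/{n}4.png")[y0:y0+h,x0:x0+w];im=cv2.convertScaleAbs(im,alpha=1.7,beta=15);im=cv2.resize(im,None,fx=Z,fy=Z,interpolation=cv2.INTER_CUBIC)
    for d,col in ((.060,(0,255,255)),):
        for a,b in ((-1,-1),(-1,1),(1,1),(1,-1)):
            p=proj(n,nt-d*y+Rt.apply([.03*a,0,.03*b]));cv2.circle(im,tuple(int(v) for v in ((p-[x0,y0]+.5)*Z)),3,col,-1)
    for d in (.060,.132):
      for a,b in ((-1,-1),(-1,1),(1,1),(1,-1)):
        p=proj(n,nt-d*y+Rt.apply([.022*a,0,.017*b]));cv2.circle(im,tuple(int(v) for v in ((p-[x0,y0]+.5)*Z)),3,(255,0,255),-1)
    out.append(im)
cv2.imwrite("pics/ov4.png",np.hstack(out))
E
```

```text
(no output)
```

View pics/ov4.png

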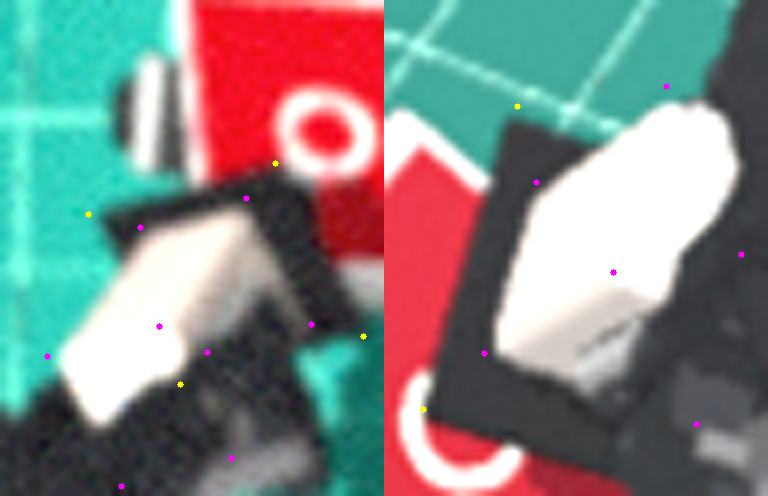

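```bash
python3 - <<'E'
from h import *
print(tri((120.3,196.23),(174.94,317.17)));print(tri((119.3,195.8),(175.2,315.8)))
print(tri((119.8,196),(175.1,316.4)))
E
```

```text
(array([0.58803316, 0.24253146, 0.08536593]), np.float64(0.001897165984866715))
(array([0.58763636, 0.24284687, 0.09108163]), np.float64(0.00037437486677625745))
(array([0.58782683, 0.24261893, 0.08841647]), np.float64(0.000690120362290061))
```

```bash
sed -i 's/^ring=.*/ring=np.array([.5876,.2428,.0905])/' h.py; python3 - <<'E'
from h import *
print(delta(ring+nrm*(.015+.082),press_rot()))
s=sense(); print(s["force"],Ro.from_quat(s["tool_rot"]).inv().apply(s["force"]))
E
```

```text
[0.0013, 0.0209, -0.0033, -0.0024, -0.0004, -0.0033]
[-0.73194294 -0.40643269 -2.39404429] [ 1.91412464  1.64218481 -0.26782823]
```

>>> {"fn": "play_rows", "kwargs": {
  "deltas": [
    [0.001,0.004,-0.002,-0.002,0,-0.003],
    [0.0013,0.009,-0.0033,-0.002,0,-0.003],
    [0.0013,0.014,-0.0033,-0.002,0,-0.003],
    [0.0013,0.018,-0.0033,-0.002,0,-0.003],
    [0.0013,0.02,-0.0033,-0.002,0,-0.003],
    [0.0013,0.021,-0.0033,-0.002,0,-0.003],
    [0.0013,0.021,-0.0033,-0.002,0,-0.003],
    [0.0013,0.021,-0.0033,-0.002,0,-0.003]
  ]
}}

```text
t: 9.4
tcp_pos: [0.5356, 0.2473, 0.1718]
tool_rot: [-0.092, -0.625, 0.718, -0.292]
force: [0.6, 0.7, -1.8]
finger_gap: 0.389
```

```bash
python3 - <<'E'
from h import *
print(delta(ring+nrm*(.015+.082),press_rot()))
s=sense();Rt=Ro.from_quat(s["tool_rot"]);y=Rt.apply([0,1,0]);nt=s["tcp_pos"]+.082*y
print(s["t"],s["force"],Rt.inv().apply(s["force"]),"nose err",nt-ring-nrm*.015)
out=[]
for n,(x0,y0) in (("top",(80,180)),("side",(150,265))):
    cv2.imwrite(f"pics/{n}5.png",snapshot(n)[:,:,::-1])
    Z=8;w,h=48,62
    im=cv2.imread(f"pics/{n}5.png")[y0:y0+h,x0:x0+w];im=cv2.convertScaleAbs(im,alpha=1.7,beta=15);im=cv2.resize(im,None,fx=Z,fy=Z,interpolation=cv2.INTER_CUBIC)
    for d,r,col in ((.060,.03,(0,255,255)),(.054,.03,(0,255,0))):
        for a,b in ((-1,-1),(-1,1),(1,1),(1,-1)):
            p=proj(n,nt-d*y+Rt.apply([r*a,0,r*b]));cv2.circle(im,tuple(int(v) for v in ((p-[x0,y0]+.5)*Z)),3,col,-1)
    p=proj(n,nt);cv2.circle(im,tuple(int(v) for v in ((p-[x0,y0]+.5)*Z)),3,(255,0,255),-1)
    out.append(im)
cv2.imwrite("pics/ov5.png",np.hstack(out))
E
```

```text
[-0.0005, -0.0004, 0.0001, -0.0005, -0.0001, 0.0007]
9.4 [ 0.58041547  0.65024667 -1.81861405] [ 0.23346028  1.81434606 -0.84894322] nose err [-0.00021373 -0.00015055 -0.00061951]
```

View pics/ov5.png

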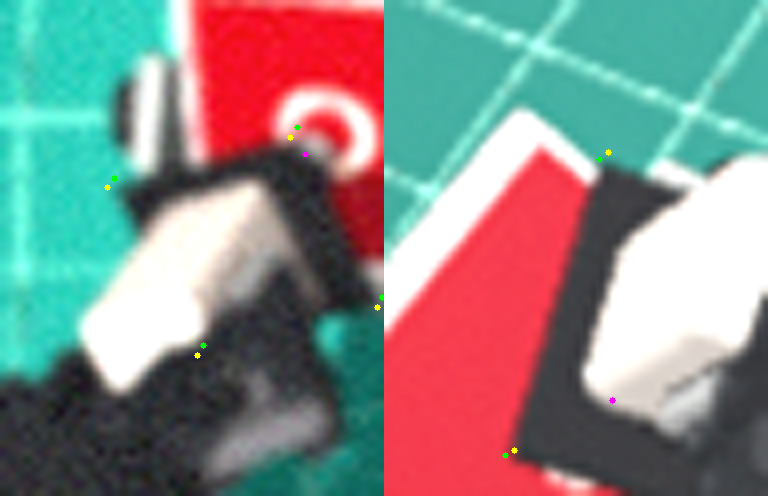

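```bash
python3 - <<'E'
from h import *
for b in ((175.3,315.8),(174.9,315.8)):
    p,e=tri((119.8,196.2),b);d=p-ring;print(p,e,"tangential",d-nrm*(d@nrm),d@nrm)
    print(Ro.from_quat(sense()["tool_rot"]).inv().apply(d-nrm*(d@nrm)))
E
```

```text
[0.5872739  0.24216304 0.09014003] 0.0009129983796891428 tangential [-0.00041136 -0.00062946 -0.00022521] -0.0001596383882900906
[6.37710200e-04 4.74668539e-07 4.57690806e-04]
[0.58757317 0.24233084 0.09016046] 0.0015928476157384957 tangential [-1.84027030e-04 -4.55327018e-04 -9.10782750e-05] -0.0002943364011312686
[3.33328403e-04 3.02191000e-07 3.71989216e-04]
```

>>> {"fn": "play_rows", "kwargs": {
  "deltas": [
    [0,0.002,0,0,0,0],
    [0.0003,0.004,0.0003,0,0,0],
    [0.0003,0.006,0.0003,0,0,0],
    [0.0003,0.008,0.0003,0,0,0],
    [0.0003,0.009,0.0003,0,0,0],
    [0.0003,0.009,0.0003,0,0,0]
  ]
}}

```text
t: 10.1
tcp_pos: [0.5403, 0.2464, 0.1638]
tool_rot: [-0.092, -0.625, 0.718, -0.292]
force: [0.1, -0.3, -3.1]
finger_gap: 0.39
```

```bash
cat > f.py <<'E'
from h import *
s=sense();Rt=Ro.from_quat(s["tool_rot"]);y=Rt.apply([0,1,0]);nt=s["tcp_pos"]+.082*y
d=nt-ring;print(s["t"],"F tool",Rt.inv().apply(s["force"]).round(2),"out(mm)",1e3*(d@nrm),"tang tool(mm)",(Rt.inv().apply(d-nrm*(d@nrm))*1e3).round(2),"M",Rt.inv().apply(s["ft_torque"]).round(3))
E
python3 f.py
```

```text
10.1 F tool [ 1.57  2.69 -0.37] out(mm) 5.315437884974593 tang tool(mm) [0.96 0.   0.27] M [-0.186 -0.013 -0.468]
```

>>> {"fn": "play_rows", "kwargs": {
  "deltas": [
    [-0.0002,0.0005,0,0,0,0],
    [-0.0004,0.001,0,0,0,0],
    [-0.0004,0.0015,0,0,0,0],
    [-0.0004,0.002,0,0,0,0],
    [-0.0004,0.002,0,0,0,0]
  ]
}}

```text
t: 10.6
tcp_pos: [0.5417, 0.2465, 0.1625]
tool_rot: [-0.092, -0.625, 0.718, -0.292]
force: [0.0, -0.5, -3.4]
finger_gap: 0.388
```

```bash
python3 f.py
```

```text
10.6 F tool [ 1.79  2.87 -0.24] out(mm) 3.507234933719206 tang tool(mm) [0.46 0.   0.26] M [-0.182 -0.051 -0.431]
```

>>> {"fn": "play_rows", "kwargs": {
  "deltas": [
    [0,0.0005,0,0,0,0],
    [0,0.001,0,0,0,0],
    [0,0.0015,0,0,0,0],
    [0,0.002,0,0,0,0],
    [0,0.002,0,0,0,0]
  ]
}}

```text
t: 11.1
tcp_pos: [0.5427, 0.2464, 0.1608]
tool_rot: [-0.092, -0.625, 0.718, -0.292]
force: [-1.0, 0.9, -2.8]
finger_gap: 0.389
```

```bash
python3 f.py; python3 f.py
```

```text
11.1 F tool [ 1.92  1.8  -1.63] out(mm) 1.4780559282087664 tang tool(mm) [0.47 0.   0.25] M [-0.179 -0.038 -0.431]
11.1 F tool [ 1.92  1.8  -1.63] out(mm) 1.4780559282087664 tang tool(mm) [0.47 0.   0.25] M [-0.179 -0.038 -0.431]
```

>>> {"fn": "play_rows", "kwargs": {
  "deltas": [
    [0,0.0005,0,0,0,0],
    [0,0.001,0,0,0,0],
    [0,0.0015,0,0,0,0],
    [0,0.0015,0,0,0,0]
  ]
}}

```text
t: 11.5
tcp_pos: [0.5435, 0.2463, 0.1595]
tool_rot: [-0.092, -0.625, 0.718, -0.292]
force: [0.2, 0.1, -2.3]
finger_gap: 0.394
```

```bash
python3 f.py
```

```text
11.5 F tool [ 0.95  2.09 -0.54] out(mm) -0.03195977484396382 tang tool(mm) [0.49 0.   0.28] M [-0.151  0.015 -0.486]
```

>>> {"fn": "play_rows", "kwargs": {
  "deltas": [
    [0,0.0005,0,0,0,0],
    [0,0.001,0,0,0,0],
    [0,0.0015,0,0,0,0],
    [0,0.0015,0,0,0,0]
  ]
}}

```text
t: 11.9
tcp_pos: [0.5443, 0.2462, 0.1583]
tool_rot: [-0.092, -0.625, 0.718, -0.292]
force: [-0.4, 0.3, -3.5]
finger_gap: 0.395
```

```bash
python3 f.py
```

```text
11.9 F tool [ 1.99  2.71 -1.13] out(mm) -1.521234134031604 tang tool(mm) [0.48 0.   0.26] M [-0.181  0.024 -0.523]
```

>>> {"fn": "play_rows", "kwargs": {
  "deltas": [
    [0,0.0005,0,0,0,0],
    [0,0.001,0,0,0,0],
    [0,0.001,0,0,0,0]
  ]
}}

```text
t: 12.2
tcp_pos: [0.5449, 0.2462, 0.1574]
tool_rot: [-0.092, -0.625, 0.718, -0.292]
force: [0.2, -0.7, -2.7]
finger_gap: 0.395
```

```bash
python3 f.py
```

```text
12.2 F tool [1.36 2.4  0.18] out(mm) -2.5133437365959006 tang tool(mm) [0.47 0.   0.25] M [-0.154 -0.    -0.48 ]
```

>>> {"fn": "play_rows", "kwargs": {
  "deltas": [
    [0,0.0005,0,0,0,0],
    [0,0.001,0,0,0,0],
    [0,0.001,0,0,0,0]
  ]
}}

```text
t: 12.5
tcp_pos: [0.5454, 0.2462, 0.1567]
tool_rot: [-0.092, -0.625, 0.718, -0.292]
force: [-0.1, 0.2, -0.8]
finger_gap: 0.395
```

```bash
python3 f.py
```

```text
12.5 F tool [ 0.41  0.67 -0.34] out(mm) -3.4267019847099247 tang tool(mm) [0.47 0.   0.26] M [-0.221  0.    -0.507]
```

>>> {"fn": "play_rows", "kwargs": {
  "deltas": [
    [0,0.0005,0,0,0,0],
    [0,0.001,0,0,0,0],
    [0,0.001,0,0,0,0]
  ]
}}

```text
t: 12.8
tcp_pos: [0.5459, 0.2461, 0.1558]
tool_rot: [-0.092, -0.625, 0.718, -0.292]
force: [-2.0, -0.1, 0.2]
finger_gap: 0.391
```

```bash
python3 f.py
```

```text
12.8 F tool [ 1.56 -1.24 -0.29] out(mm) -4.422417228580731 tang tool(mm) [0.44 0.   0.26] M [-0.208 -0.037 -0.432]
```

```bash
python3 - <<'E'
from h import *
s=sense();Rt=Ro.from_quat(s["tool_rot"])
P=ring-.0026*nrm
nose=s["tcp_pos"]+.082*Rt.apply([0,1,0])
for n,px in (("top",(119.8,196.2)),("top",(120.3,196.23)),("side",(175.1,315.8)),("side",(174.94,317.17))):
    o,d=ray(n,*px);q=o+d*(((P-o)@nrm)/(d@nrm));e=q-nose;print(n,q.round(4),"tool-frame ring minus nose mm",(Rt.inv().apply(e)*1e3).round(2))
out=[]
for n,(x0,y0) in (("top",(80,170)),("side",(150,265))):
    cv2.imwrite(f"pics/{n}6.png",snapshot(n)[:,:,::-1]);Z=8;w,h=48,62
    im=cv2.imread(f"pics/{n}6.png")[y0:y0+h,x0:x0+w];im=cv2.convertScaleAbs(im,alpha=1.7,beta=15);out.append(cv2.resize(im,None,fx=Z,fy=Z,interpolation=cv2.INTER_CUBIC))
cv2.imwrite("pics/ov6.png",np.hstack(out))
E
python3 f.py
```

```text
top [0.5871 0.2428 0.0871] tool-frame ring minus nose mm [ 1.63 -1.82 -1.05]
top [0.587  0.2415 0.0871] tool-frame ring minus nose mm [ 2.07 -1.82  0.14]
side [0.5889 0.2417 0.0883] tool-frame ring minus nose mm [-0.02 -1.82  0.61]
side [0.588  0.2438 0.0876] tool-frame ring minus nose mm [ 0.41 -1.82 -1.67]
12.9 F tool [ 1.12  0.42 -0.54] out(mm) -4.3901664493118275 tang tool(mm) [0.43 0.   0.28] M [-0.213  0.01  -0.578]
```

View pics/ov6.png

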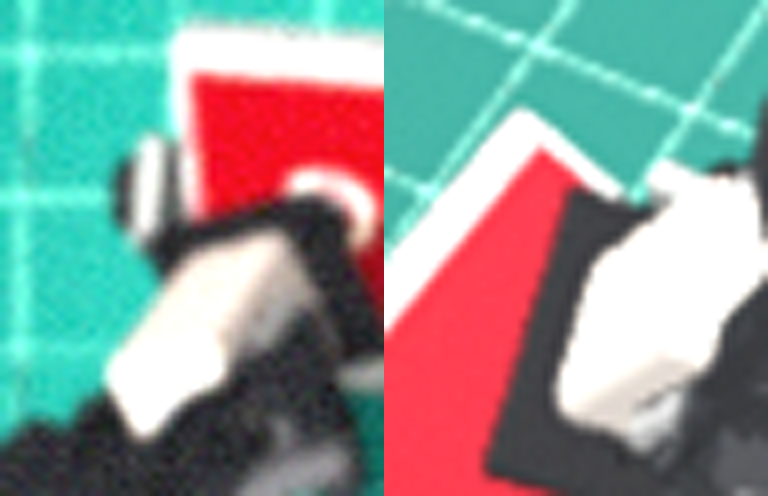

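>>> {"fn": "play_rows", "kwargs": {
  "deltas": [
    [0,0.0005,0,0,0,0],
    [0,0.001,0,0,0,0],
    [0,0.001,0,0,0,0]
  ]
}}

```text
t: 13.2
tcp_pos: [0.5465, 0.2461, 0.155]
tool_rot: [-0.092, -0.625, 0.718, -0.292]
force: [-1.8, -1.1, -0.3]
finger_gap: 0.396
```

```bash
python3 f.py
```

```text
13.2 F tool [ 1.93 -0.68  0.59] out(mm) -5.44008373818432 tang tool(mm) [0.41 0.   0.25] M [-0.19   0.002 -0.485]
```

>>> {"fn": "play_rows", "kwargs": {
  "deltas": [
    [0,0.0004,0,0,0,0],
    [0,0.0008,0,0,0,0],
    [0,0.0008,0,0,0,0]
  ]
}}

```text
t: 13.5
tcp_pos: [0.5469, 0.246, 0.1543]
tool_rot: [-0.092, -0.625, 0.718, -0.292]
force: [-0.7, 0.7, 1.0]
finger_gap: 0.394
```

```bash
python3 f.py
```

```text
13.5 F tool [-0.12 -1.23 -0.59] out(mm) -6.232482851557955 tang tool(mm) [0.41 0.   0.25] M [-0.145 -0.003 -0.52 ]
```

>>> {"fn": "play_rows", "kwargs": {
  "deltas": [
    [0,0,0,0,0,0]
  ]
}}

```text
t: 13.6
tcp_pos: [0.5469, 0.2461, 0.1544]
tool_rot: [-0.092, -0.625, 0.718, -0.292]
force: [-2.9, -0.1, 0.6]
finger_gap: 0.394
```

```bash
python3 f.py
```

```text
13.6 F tool [ 2.05 -2.01 -0.48] out(mm) -6.207407208899226 tang tool(mm) [0.39 0.   0.25] M [-0.138  0.071 -0.486]
```

>>> {"fn": "play_rows", "kwargs": {
  "deltas": [
    [0,0,0,0,0,0]
  ]
}}

```text
t: 13.7
tcp_pos: [0.5468, 0.246, 0.1543]
tool_rot: [-0.092, -0.625, 0.718, -0.292]
force: [-2.6, 0.1, 0.7]
finger_gap: 0.392
```

```bash
python3 f.py
```

```text
13.7 F tool [ 1.73 -2.03 -0.54] out(mm) -6.210882301364363 tang tool(mm) [0.46 0.   0.26] M [-0.145 -0.01  -0.449]
```

>>> {"fn": "play_rows", "kwargs": {
  "deltas": [
    [0,0,0,0,0,0]
  ]
}}

```text
t: 13.8
tcp_pos: [0.5469, 0.2461, 0.1543]
tool_rot: [-0.092, -0.625, 0.718, -0.292]
force: [-2.1, -0.1, 1.0]
finger_gap: 0.393
```

```bash
python3 f.py
```

```text
13.8 F tool [ 1.26 -1.99 -0.17] out(mm) -6.224317230495216 tang tool(mm) [0.41 0.   0.24] M [-0.209 -0.023 -0.496]
```

>>> {"fn": "play_rows", "kwargs": {
  "deltas": [
    [0,0.0002,0,0,0,0],
    [0,0.0004,0,0,0,0],
    [0,0.0004,0,0,0,0]
  ]
}}

```text
t: 14.1
tcp_pos: [0.5471, 0.246, 0.154]
tool_rot: [-0.092, -0.625, 0.718, -0.292]
force: [-2.6, 0.6, 1.8]
finger_gap: 0.393
```

>>> {"fn": "play_rows", "kwargs": {
  "deltas": [
    [0,0,0,0,0,0],
    [0,0,0,0,0,0],
    [0,0,0,0,0,0],
    [0,0,0,0,0,0],
    [0,0,0,0,0,0],
    [0,0,0,0,0,0],
    [0,0,0,0,0,0],
    [0,0,0,0,0,0],
    [0,0,0,0,0,0],
    [0,0,0,0,0,0],
    [0,0,0,0,0,0],
    [0,0,0,0,0,0]
  ]
}}

```text
t: 15.3
tcp_pos: [0.5471, 0.246, 0.154]
tool_rot: [-0.092, -0.625, 0.718, -0.292]
force: [-3.6, -0.8, 1.1]
finger_gap: 0.39
```

```bash
python3 f.py
```

```text
15.3 F tool [ 2.56 -2.82  0.11] out(mm) -6.645069785724391 tang tool(mm) [0.44 0.   0.25] M [-0.16   0.031 -0.444]
```

>>> {"fn": "play_rows", "kwargs": {
  "deltas": [
    [0,0,0,0,0,0],
    [0,0,0,0,0,0],
    [0,0,0,0,0,0],
    [0,0,0,0,0,0],
    [0,0,0,0,0,0],
    [0,0,0,0,0,0],
    [0,0,0,0,0,0],
    [0,0,0,0,0,0],
    [0,0,0,0,0,0],
    [0,0,0,0,0,0],
    [0,0,0,0,0,0],
    [0,0,0,0,0,0]
  ]
}}

```text
t: 16.5
tcp_pos: [0.5471, 0.246, 0.154]
tool_rot: [-0.092, -0.625, 0.718, -0.292]
force: [-1.7, -0.0, 1.2]
finger_gap: 0.391
```

```bash
python3 f.py; python3 - <<'E'
from h import *
for n in ("side","top"): cv2.imwrite(f"pics/{n}7.png",snapshot(n)[:,:,::-1])
crop("pics/side7.png",110,240,130,120,5,"pics/b7.png")
E
```

```text
16.5 F tool [ 0.77 -1.94 -0.12] out(mm) -6.645879842211023 tang tool(mm) [0.44 0.   0.24] M [-0.185 -0.038 -0.444]
```

View pics/b7.png

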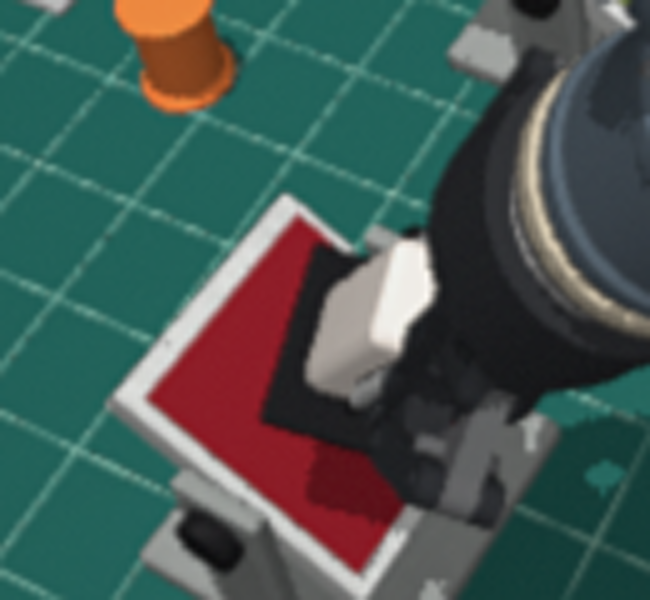

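>>> {"fn": "play_rows", "kwargs": {
  "deltas": [
    [0,0,0,0,0,0],
    [0,0,0,0,0,0],
    [0,0,0,0,0,0],
    [0,0,0,0,0,0],
    [0,0,0,0,0,0]
  ]
}}

```text
t: 17.1
tcp_pos: [0.5471, 0.246, 0.154]
tool_rot: [-0.092, -0.625, 0.718, -0.292]
force: [-2.1, -0.2, 1.7]
finger_gap: 0.39
```

>>> {"fn": "play_rows", "kwargs": {
  "deltas": [
    [0,-0.003,0,0,0,0],
    [0,-0.008,0,0,0,0],
    [0,-0.018,0,0,0,0],
    [0,-0.03,0,0,0,0],
    [0,-0.045,0,0,0,0],
    [0,-0.065,0,0,0,0],
    [0,-0.085,0,0,0,0],
    [0,-0.105,0,0,0,0],
    [0,-0.12,0,0,0,0],
    [0,-0.125,0,0,0,0]
  ]
}}

```text
t: 18.1
tcp_pos: [0.4797, 0.2522, 0.2608]
tool_rot: [-0.092, -0.626, 0.718, -0.292]
force: [1.5, 0.1, -2.8]
finger_gap: 0.396
```

```bash
python3 - <<'E'
from h import *
s=sense();print(s["t"],s["tcp_pos"],s["q"],s["force"],s["finger_gap"]*.0854)
g=np.load("grasp.npy");print(g)
print(delta([g[0],g[1],.30],Ro.from_quat(g[3:])))
print(delta([.5,.06,.33],Ro.from_quat(g[3:])))
E
```

```text
18.1 [0.47973032 0.25218728 0.26077848] [ 0.42247838  0.27627751  1.94811087 -0.59706466  0.48444473  2.17022309] [ 1.45265498  0.07380408 -2.82566774] 0.03377900145737115
[ 0.5058882  -0.30866973  0.10291096  0.10398681 -0.6992257   0.69955238
 -0.10438692]
[0.1297, 0.0071, 0.5476, -0.2111, -0.0002, -0.5249]
[0.0075, -0.0386, 0.2015, -0.2111, -0.0002, -0.5249]
```

>>> {"fn": "play_rows", "kwargs": {
  "deltas": [
    [0.0,-0.004,0.008,-0.01,0,-0.025],
    [0.001,-0.012,0.022,-0.025,0,-0.06],
    [0.002,-0.02,0.045,-0.045,0,-0.11],
    [0.003,-0.026,0.07,-0.065,0,-0.16],
    [0.004,-0.03,0.095,-0.085,0,-0.21],
    [0.004,-0.033,0.12,-0.105,0,-0.26],
    [0.005,-0.035,0.145,-0.125,0,-0.31],
    [0.006,-0.037,0.165,-0.145,0,-0.36],
    [0.007,-0.038,0.182,-0.165,0,-0.41],
    [0.0075,-0.0386,0.194,-0.185,0,-0.46],
    [0.0075,-0.0386,0.2,-0.2,0,-0.5],
    [0.0075,-0.0386,0.2015,-0.211,0,-0.525]
  ]
}}

```text
t: 19.3
tcp_pos: [0.5016, 0.0585, 0.3284]
tool_rot: [0.104, -0.699, 0.7, -0.103]
force: [-0.0, 0.1, -3.2]
finger_gap: 0.391
```

```bash
python3 - <<'E'
from h import *
s=sense();print(s["t"],s["tcp_pos"],s["force"])
g=np.load("grasp.npy")
print(delta([g[0],g[1],.26],Ro.from_quat(g[3:])))
E
```

```text
19.3 [0.50163271 0.05848049 0.32840786] [-0.03831472  0.13197467 -3.22855251]
[0.1021, 0.0691, 0.3526, -0.0007, -0.0021, 0.0028]
```

>>> {"fn": "play_rows", "kwargs": {
  "deltas": [
    [0.004,0.0,0.013,0,0,0],
    [0.011,0.002,0.038,0,-0.001,0.001],
    [0.021,0.006,0.073,0,-0.001,0.001],
    [0.032,0.012,0.11,0,-0.001,0.002],
    [0.043,0.02,0.148,0,-0.002,0.002],
    [0.054,0.028,0.186,0,-0.002,0.002],
    [0.065,0.036,0.224,0,-0.002,0.003],
    [0.076,0.045,0.262,0,-0.002,0.003],
    [0.086,0.053,0.297,0,-0.002,0.003],
    [0.094,0.06,0.326,0,-0.002,0.003],
    [0.1,0.066,0.345,-0.001,-0.002,0.003],
    [0.102,0.069,0.3526,-0.001,-0.002,0.003]
  ]
}}

```text
t: 20.5
tcp_pos: [0.5048, -0.3093, 0.2593]
tool_rot: [-0.104, 0.7, -0.699, 0.104]
force: [0.6, 0.6, -2.8]
finger_gap: 0.393
```

>>> {"fn": "play_rows", "kwargs": {
  "deltas": [
    [0,0,0,0,0,0],
    [0,0,0,0,0,0],
    [0,0,0,0,0,0]
  ]
}}

```text
t: 20.8
tcp_pos: [0.5058, -0.3058, 0.2608]
tool_rot: [-0.105, 0.699, -0.699, 0.106]
force: [-0.0, 0.3, -3.1]
finger_gap: 0.394
```

```bash
python3 - <<'E'
from h import *
s=sense();print(s["t"],s["tcp_pos"],s["force"])
g=np.load("grasp.npy")
print(delta(g[:3],Ro.from_quat(g[3:])))
cv2.imwrite("pics/side8.png",snapshot("side")[:,:,::-1]);crop("pics/side8.png",250,40,130,150,4,"pics/b8.png")
E
```

```text
20.8 [ 0.50583327 -0.30576439  0.26082313] [-0.01272091  0.25387988 -3.12622666]
[0.0012, 0.1579, 0.0028, 0.0006, 0.0032, -0.0018]
```

View pics/b8.png

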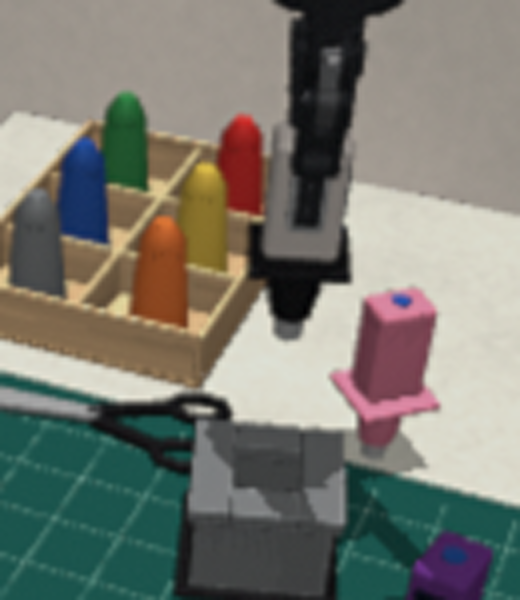

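>>> {"fn": "play_rows", "kwargs": {
  "deltas": [
    [0.0012,0.01,0.0028,0,0.003,-0.002],
    [0.0012,0.028,0.0028,0,0.003,-0.002],
    [0.0012,0.05,0.0028,0,0.003,-0.002],
    [0.0012,0.065,0.0028,0,0.003,-0.002],
    [0.0012,0.07,0.0028,0,0.003,-0.002],
    [0.0012,0.07,0.0028,0,0.003,-0.002],
    [0.0012,0.07,0.0028,0,0.003,-0.002]
  ]
}}

```text
t: 21.55
tcp_pos: [0.506, -0.3106, 0.1909]
tool_rot: [0.103, -0.699, 0.7, -0.104]
force: [-0.1, 0.3, -3.3]
finger_gap: 0.395
```

```bash
python3 - <<'E'
from h import *
g=np.load("grasp.npy");s=sense();print(s["tcp_pos"],s["force"])
print(delta(g[:3],Ro.from_quat(g[3:])))
E
```

```text
[ 0.5059916  -0.31056167  0.19093576] [-0.07986997  0.28609411 -3.27329175]
[-0.0004, 0.088, -0.002, -0.0008, -0.0012, -0.0002]
```

>>> {"fn": "play_rows", "kwargs": {
  "deltas": [
    [0,0.006,-0.001,0,-0.001,0],
    [0,0.016,-0.002,0,-0.001,0],
    [0,0.028,-0.002,0,-0.001,0],
    [0,0.04,-0.002,0,-0.001,0],
    [0,0.052,-0.002,0,-0.001,0],
    [0,0.063,-0.002,0,-0.001,0],
    [0,0.072,-0.002,0,-0.001,0],
    [0,0.078,-0.002,0,-0.001,0],
    [0,0.081,-0.002,0,-0.001,0],
    [0,0.082,-0.002,0,-0.001,0],
    [0,0.082,-0.002,0,-0.001,0]
  ]
}}

```text
t: 22.65
tcp_pos: [0.5051, -0.3086, 0.1086]
tool_rot: [0.104, -0.699, 0.7, -0.104]
force: [-0.0, 0.8, -2.4]
finger_gap: 0.392
```

>>> {"fn": "play_rows", "kwargs": {
  "deltas": [
    [0,0.001,0,0,0,0],
    [0,0.002,0,0,0,0],
    [0,0.003,0,0,0,0],
    [0,0.004,0,0,0,0],
    [0,0.0045,0,0,0,0],
    [0,0.0045,0,0,0,0]
  ]
}}

```text
t: 23.25
tcp_pos: [0.5048, -0.3083, 0.1038]
tool_rot: [-0.104, 0.699, -0.699, 0.104]
force: [-0.3, 0.1, -2.9]
finger_gap: 0.395
```

```bash
python3 - <<'E'
from h import *
g=np.load("grasp.npy");s=sense();print(s["tcp_pos"],s["force"])
print(delta(g[:3],Ro.from_quat(g[3:])))
cv2.imwrite("pics/side9.png",snapshot("side")[:,:,::-1]);crop("pics/side9.png",270,90,90,110,5,"pics/b9.png")
E
```

```text
[ 0.50483791 -0.30833505  0.10377015] [-0.25633693  0.08359853 -2.86768218]
[-0.0009, 0.0009, 0.0006, 0.0006, -0.0005, 0.0006]
```

View pics/b9.png

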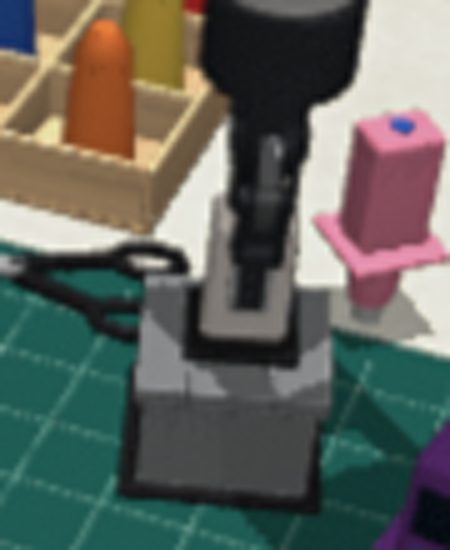

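Reader is in the hole, collar about 1 mm above the top. I'll lower it to contact, then open.

>>> {"fn": "play_rows", "kwargs": {
  "deltas": [
    [0,0.0005,0,0,0,0],
    [0,0.001,0,0,0,0],
    [0,0.0015,0,0,0,0],
    [0,0.0015,0,0,0,0]
  ]
}}

```text
t: 23.7
tcp_pos: [0.5049, -0.3084, 0.1029]
tool_rot: [0.104, -0.699, 0.7, -0.104]
force: [-1.0, 1.0, 3.0]
finger_gap: 0.394
```

>>> {"fn": "play_rows", "kwargs": {
  "deltas": [
    [0,0,0,0,0,0],
    [0,0,0,0,0,0],
    [0,0,0,0,0,0],
    [0,0,0,0,0,0],
    [0,0,0,0,0,0],
    [0,0,0,0,0,0],
    [0,0,0,0,0,0]
  ],
  "gripper": 0.0854
}}

```text
t: 24.4
tcp_pos: [0.5049, -0.3084, 0.1023]
tool_rot: [0.104, -0.699, 0.699, -0.104]
force: [0.2, -0.7, 0.2]
finger_gap: 1.002
```

>>> {"fn": "play_rows", "kwargs": {
  "deltas": [
    [0,-0.005,0,0,0,0],
    [0,-0.015,0,0,0,0],
    [0,-0.03,0,0,0,0],
    [0,-0.05,0,0,0,0],
    [0,-0.075,0,0,0,0],
    [0,-0.1,0,0,0,0],
    [0,-0.125,0,0,0,0],
    [0,-0.15,0,0,0,0],
    [0,-0.165,0,0,0,0],
    [0,-0.175,0,0,0,0],
    [0,-0.175,0,0,0,0]
  ]
}}

```text
t: 25.5
tcp_pos: [0.5055, -0.3089, 0.2794]
tool_rot: [0.103, -0.698, 0.701, -0.105]
force: [-0.1, -0.2, -0.8]
finger_gap: 1.0
```

```bash
python3 - <<'E'
from h import *
s=sense();print(s["t"],s["tcp_pos"],s["force"],s["finger_gap"])
for n in("side","top"):cv2.imwrite(f"pics/{n}10.png",snapshot(n)[:,:,::-1])
cv2.imwrite("pics/full10.png",np.hstack([cv2.resize(cv2.imread(f"pics/{n}10.png"),(400,300),interpolation=cv2.INTER_AREA) for n in("side","top")]))
crop("pics/side10.png",260,60,110,135,4,"pics/b10.png")
E
```

```text
25.5 [ 0.50552166 -0.30886771  0.27944906] [-0.09868899 -0.19266995 -0.83631076] 1.0004351925281718
```

View pics/b10.png

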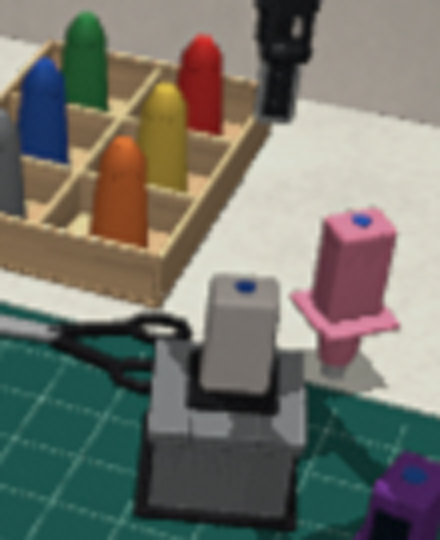

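View pics/full10.png

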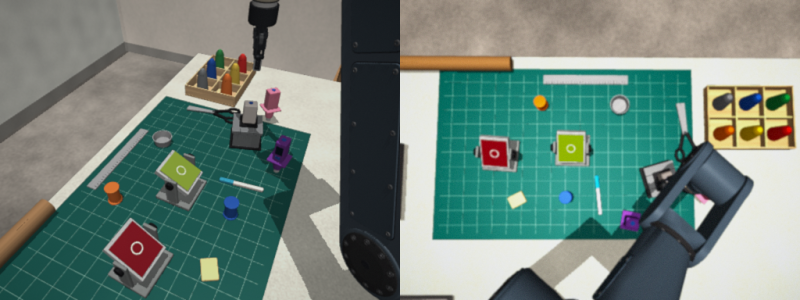

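The reader (blue dot at side pixel (321,132), where it was at the start) sits upright in its holder with the collar on the top. The gripper is clear above it and nothing else looks moved.

>>> {"fn": "play_rows", "kwargs": {
  "deltas": [
    [0,0,0,0,0,0],
    [0,0,0,0,0,0],
    [0,0,0,0,0,0]
  ]
}}

```text
t: 25.9
tcp_pos: [0.5046, -0.3082, 0.2765]
tool_rot: [-0.104, 0.7, -0.699, 0.104]
force: [-0.7, 1.0, 0.8]
finger_gap: 0.999
```

```bash
python3 -c "
from station import *
print(sign_off())"
```

```text
the job is handed in; nothing more can be done
None
```

I took the white reader out of its holder and pressed its nose onto the middle of the ring on the red pack. I held it there for 3 s, hung it back in its holder and let go. The job was handed in at about 26 s.

- **Press depth:** I set the depth at about 4 mm from the felt contact. The contact force read about 4.7 N, where the spring should give 4.6 N at half way. Single force readings scatter by roughly 0.7 N, so the depth is good to about 1 mm. The measured tool position held to within 0.1 mm during the hold.
- **Where it landed:** the two cameras disagreed by about 2 mm before I corrected them against the held reader. After that they put the ring within about 2 mm of the nose. The nose and ring were hidden from the side camera while pressing, so I could not confirm centring directly.
- **Squareness:** the board's tilt came from triangulating the pack's corners (about 0.566 rad). The tool pointed within about 0.005 rad of that direction, but I had no separate check of the tilt itself.
- **Final check:** the last pictures show the reader upright in the holder with its collar on the top, the gripper open and about 12 cm clear above it. The stands and the other visible things looked unmoved; I compared them by eye only.

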